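# Take the clamping knob off the coarse disc of a twin-disc sharpener

## Task

The dark coarse disc of the sharpener is worn and a new one lies ready: unscrew the black knob that clamps it and lift the knob off. The two discs spin opposite ways, so one knob has a right-hand and the other a left-hand thread and nothing shows which: try it one way, and if it stops, the other way; the spindles are locked, and between a fifth and a third of a turn the right way frees the knob. Finish while still holding the knob in the gripper, upright and still, 5 cm or more above the end of its spindle, and leave the white disc's knob, the chisel and the new disc as they are.

Things in the scene. Friction and masses are not known exactly. Their poses are not given: they have to be found in the camera images.
- knob_coarse_mid (a point): centre of the knob to take off: black, ribbed, round, 44 mm across, 42 mm high, a bright 30 mm inlay on top, upright on the steel washer in the middle of the dark disc, about 0.12 kg. This point: on its axis, 21 mm above its underside. Inside, two lugs sit under a short coarse thread on the spindle end. z is its axis
- knob_coarse: the same knob, origin at its underside. Turned the wrong way it stops dead after 0.1 to 0.35 rad. Turned the loosening way it lifts straight off once 1.1 rad from its start (1.25 from the tight stop), up to a second stop about 2.1 rad from the start. It turns easily between, does not rise by itself, and has about 2 mm play on its greased spindle. Which way loosens differs from run to run, unseen
- knob_fine_mid (a point): centre of the other knob, just like the first but on the white disc, to be left alone; point 21 mm above its underside
- disc_coarse: dark abrasive disc, 140 mm across, 8 mm thick, fixed on the machine, with a 60 mm steel washer 3 mm thick on it. Origin: centre of its underside, 79 mm above the bench; the knob stands on the washer, 11 mm above this origin. The spindle end inside the knob is 25 mm thick and ends 24 mm above the washer
- sharpener: low grey box, 200 mm deep (x), 380 wide (y), 71 high, fixed. A dark and a white disc side by side on top, 176 mm apart along y and 12 mm to +x of its middle; the dark one on either side. Along the front edge (-x) runs a 12 mm steel bar, its top 92 mm above the bench, posts 102 mm high at its ends. Origin: underside centre, on the bench; z up. Mesh screens 260 mm high stand round it
- new_disc: the new dark disc, a ring 140 mm across, 8 mm thick, with a 27 mm hole, lying loose on the bench at the right; origin: centre of its underside; further back stands a tin
- chisel_wide: chisel with a wooden handle, 265 mm long, 30 mm high, loose on the bench in front of the sharpener; origin: its middle, at the bench; a bench vice, 135 mm high, stands left of it at the bench's edge

How it is judged:
By the outcome, as a careful person would: the job done as asked, in the order asked, and still so for the second after the job is handed in, while the arm keeps its last pose, push and grip.
It also fails if it takes over 48 s, if anything falls off the work surface, if the arm or the gripper's body presses on something with over 40 N, if the wrist force passes 120 N, or if a joint passes its speed limit or range.

## Robot

A 6-joint arm with a two-finger parallel gripper is mounted at the origin on a cart in front of the work surface, level with it; the furniture and walls round the work are solid. World frame = base frame: x ahead of the robot, y to its left, z up, the work surface at z = 0. Lengths are in m, angles in rad, forces in N, time in s.
With the tool pointing down it reaches from about 0.25 to 0.775 m from the base axis. Payload 4 kg.
Tool frame: the origin (TCP) lies on the mounting face of the last link; the fingertips stand 173 mm ahead of it and the grasp point (between the pads) lies 155 mm ahead of it (env.hold_point_z is the distance from the TCP to the grasp point, in m); z points along the fingers, y is the direction in which the jaws open and shut (so a half turn about z gives the same grasp; the last joint's range is limited). The gripper opens to 85 mm and grips with 20 to 120 N. Pads are 22 mm wide; open, the fingers measure 114 mm over their backs; the gripper's body (76 mm by 85 mm) begins 54 mm behind the grasp point. The pads swing forward as they close: fully open they stand 13 mm farther back than shut.
Start: joints at [1.245, 0.087, 1.371, -0, 1.684, -0.103], TCP at [0.122, 0.536, 0.405] pointing down, gripper open.
Joint ranges: [-3.1, 3.1], [-0.76, 2.03], [0.27, 2.55], [-1.08, 4.22], [0.17, 2.65], [-2.57, 2.57]. Speed limits (rad/s): [2.79, 2.79, 3.14, 3.14, 3.14, 3.14].

## Interface

Orientations are given as a unit quaternion [w, x, y, z].
In Python, from cell import env gives the robot as it stands. Calls block until the motion is done:
- env.move_pose(position, orientation): joint-space move of the TCP to a pose.
- env.move_straight(position, rotation=None, vel=0.15, contact_N=None): straight line of the TCP; rotation=None keeps the orientation; vel is the mean speed in m/s. With contact_N (N) it stops when the force on the tool has changed by that much, and returns True; else False.
- env.move_j(angles): joint-space move.
- env.gripper_to(opening, squeeze=None): finger opening in m; squeeze is the grip in N (None keeps the last); returns when the fingers have stopped.
- env.dwell(seconds).
- env.solve_ik(position, orientation): joint angles nearest the present ones, or None.
- env.get_obs(): the state.
- env.capture(name): name is "side" or "top"; returns (picture, depth): 384x512x3 uint8, red, green, blue; 384x512 float32, m along the optical axis (not along the pixel's ray), 0 where there is no reading.
- env.camera_info(name): a dict with "vfov" (degrees; the focal length in pixels is half the picture's height over the tangent of half this angle, whatever the lens; pixels are square), "cx", "cy" (the principal point, pixels), "world_from_camera" (4x4, takes a point from camera to world coordinates). Camera axes: x right, y down, z forward; pixel columns grow to the right and rows downward; lengths in m; the calibration is good to about 2 mm. A picture is of the moment at which its call begins. camera_info takes no time and is no camera call.
A pose or a line that the arm cannot do raises env.PlanningError and nothing moves.
- env.finish_job(): hands the job in, once; it reports no verdict.
The state is a dict: "time_s": time; "q": joint angles; "qvel": joint speeds; "effort": joint torques, N m; "tcp_pos": TCP position; "orientation": TCP orientation; "ft_force": force on the tool from outside, world axes, zero at the start; "moment": the same for the moment, N m; "gripper_width": finger opening in m.
Only numpy, scipy, OpenCV 4.12 (cv2) and the standard library are available. Lean on these libraries where they do the work, as an engineer would, in place of code of your own. Each camera call takes 0.05 s, during which the arm holds its last target.

## Working session

There is one attempt and no reset: what is moved stays moved. The work goes in short steps, each a Python script; the robot and the scene stay as the last script left them, time stands still between calls to the robot, and variables do not carry over. Pictures are saved under pics/ and viewed, and the job is handed in when it is done.

```bash
mkdir -p pics; ls
python3 - <<'E'
from cell import env
import cv2,numpy as np
for n in("top","side"):
    im,d=env.capture(n); cv2.imwrite(f"pics/{n}0.png",im[:,:,::-1]); np.save(f"{n}0.npy",d)
    i=env.camera_info(n); print(n,i)
o=env.get_obs(); print(o)
E
```

```text
pics
top {'vfov': 57.3127808692502, 'cx': 254.00082101322167, 'cy': 188.1827649909217, 'world_from_camera': array([[ 0.02314292, -0.99649777,  0.08035299,  0.40886711],
       [-0.99970714, -0.02363619, -0.00519295, -0.22980556],
       [ 0.007074  , -0.08020928, -0.99675294,  1.14898731],
       [ 0.        ,  0.        ,  0.        ,  1.        ]])}
side {'vfov': 51.707864392863684, 'cx': 253.97919224617658, 'cy': 196.62740661219442, 'world_from_camera': array([[-0.99464401, -0.02599423,  0.10003792,  0.38029366],
       [-0.10191907,  0.40770395, -0.90740839,  0.59317255],
       [-0.01719848, -0.9127441 , -0.4081696 ,  0.47527486],
       [ 0.        ,  0.        ,  0.        ,  1.        ]])}
{'time_s': 0.1, 'q': array([ 1.24489924e+00,  8.79235982e-02,  1.37210936e+00,  1.24280142e-05,
        1.68362501e+00, -1.03102916e-01]), 'qvel': array([ 0.00059142, -0.00176468, -0.00189239, -0.00024861, -0.00122805,
        0.00136555]), 'effort': array([ 1.99767994e-03, -3.53010464e+01, -3.14220357e+01, -1.29630594e-04,
        7.89699872e-03, -4.05533126e-05]), 'tcp_pos': array([0.12149867, 0.53631303, 0.40362943]), 'orientation': array([-2.25843061e-04,  1.11166086e-01,  9.93801306e-01, -1.00767304e-03]), 'ft_force': array([ 0.04385885, -0.15064695,  0.30287636]), 'moment': array([-0.01918033, -0.05856423,  0.03412926]), 'gripper_width': 0.08510236220396915}
```

View pics/top0.png

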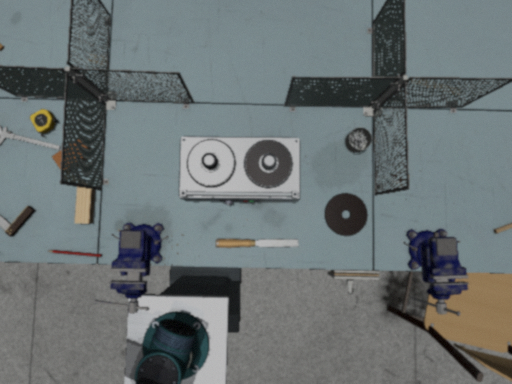

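View pics/side0.png

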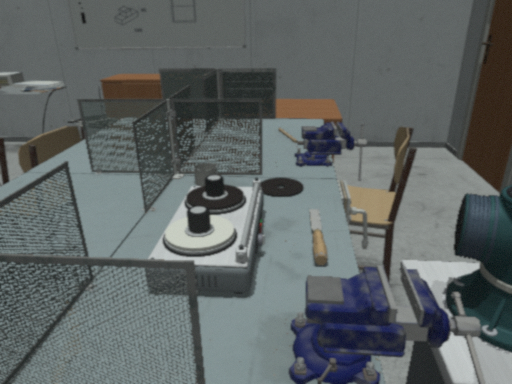

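Top view: the dark disc is at about (268,163) with its knob at about (269,161), and the white disc's knob is at (210,161). The new disc is at (346,214) and the chisel at (257,243). Next I'll measure positions from depth.

```bash
cat > h.py <<'E'
from cell import env
import cv2,numpy as np
def cloud(n,d):
    i=env.camera_info(n);H,W=d.shape;f=H/2/np.tan(np.radians(i['vfov'])/2)
    v,u=np.mgrid[:H,:W]
    p=np.stack([(u-i['cx'])/f*d,(v-i['cy'])/f*d,d],-1)
    T=i['world_from_camera'];return p@T[:3,:3].T+T[:3,3]
def proj(n,P):
    i=env.camera_info(n);f=192/np.tan(np.radians(i['vfov'])/2);T=i['world_from_camera']
    c=(np.asarray(P)-T[:3,3])@T[:3,:3];return c[...,0]/c[...,2]*f+i['cx'],c[...,1]/c[...,2]*f+i['cy']
E
python3 - <<'E'
from h import *
for n in("top","side"):
    d=np.load(n+"0.npy");P=cloud(n,d);im=cv2.imread(f"pics/{n}0.png")
    m0=(d>0)&(P[...,0]>.3)&(P[...,0]<.75)&(P[...,1]>-.6)&(P[...,1]<.1)
    for lo,hi in((.12,.15),(.085,.1),(.06,.078)):
        m=m0&(P[...,2]>lo)&(P[...,2]<hi)
        k,l,s,c=cv2.connectedComponentsWithStats(m.astype(np.uint8))
        for j in range(1,k):
            if s[j,4]>15:
                q=P[l==j];mm=q.min(0);MM=q.max(0);print(n,lo,s[j],q.mean(0).round(4),((mm+MM)/2).round(4),(MM-mm).round(3),np.median(q[:,2]).round(4))
im=cv2.imread("pics/top0.png")[120:215,165:380];cv2.imwrite("pics/z.png",cv2.resize(im,None,fx=3.7,fy=3.7,interpolation=cv2.INTER_CUBIC))
im=cv2.imread("pics/side0.png")[155:295,140:280];cv2.imwrite("pics/zs.png",cv2.resize(im,None,fx=4,fy=4,interpolation=cv2.INTER_CUBIC))
E
```

```text
top 0.12 [202 153  16  16 186] [ 0.5696 -0.1027  0.1323] [ 0.5697 -0.1027  0.1299] [0.043 0.043 0.018] 0.1325
top 0.12 [262 154  15  15 181] [ 0.5719 -0.2773  0.132 ] [ 0.5722 -0.2772  0.1302] [0.041 0.041 0.017] 0.132
top 0.12 [137 232   5  17  66] [0.3335 0.094  0.1236] [0.3335 0.0941 0.1243] [0.046 0.011 0.008] 0.1235
top 0.085 [ 188  140   46   46 1287] [ 0.5688 -0.1031  0.0879] [ 0.5702 -0.1015  0.0923] [0.138 0.137 0.015] 0.0877
top 0.085 [ 246  141   46   45 1269] [ 0.5711 -0.278   0.088 ] [ 0.5729 -0.2777  0.0918] [0.136 0.138 0.014] 0.0877
top 0.085 [180 190 120   8 490] [ 0.4764 -0.189   0.0915] [ 0.4769 -0.1918  0.0924] [0.024 0.36  0.015] 0.0914
top 0.085 [145 235   3  16  35] [0.3206 0.0823 0.0907] [0.3242 0.0821 0.093 ] [0.044 0.006 0.013] 0.0893
top 0.06 [ 179  137  122   58 3179] [ 0.565  -0.1913  0.071 ] [ 0.5686 -0.1905  0.069 ] [0.179 0.376 0.018] 0.0711
top 0.06 [180 196 120   5 376] [ 0.4666 -0.1957  0.0679] [ 0.4666 -0.1918  0.0679] [0.017 0.366 0.016] 0.069
top 0.06 [147 236   4  15  33] [0.3242 0.0799 0.0682] [0.3214 0.0829 0.0686] [0.042 0.011 0.017] 0.0696
s
[... 302 characters left out ...]
047 0.009 0.003] 0.123
side 0.085 [235 179  25  79 485] [ 0.4755 -0.1468  0.0914] [ 0.4767 -0.1864  0.0925] [0.025 0.36  0.015] 0.0915
side 0.085 [186 184  57  25 904] [ 0.5704 -0.2606  0.0882] [ 0.5736 -0.2734  0.0925] [0.138 0.138 0.015] 0.0877
side 0.085 [ 164  215   70   34 1554] [ 0.5672 -0.0843  0.088 ] [ 0.5703 -0.0973  0.0925] [0.139 0.138 0.015] 0.0874
side 0.06 [187 186  14   7  31] [ 0.6476 -0.3526  0.0712] [ 0.6431 -0.345   0.0711] [0.025 0.041 0.003] 0.0713
side 0.06 [ 147  187  115   85 2790] [ 0.5253 -0.1     0.0704] [ 0.5563 -0.1846  0.069 ] [0.193 0.373 0.018] 0.0708
side 0.06 [166 196  24  32 216] [ 0.6428 -0.2091  0.0713] [ 0.6392 -0.2173  0.073 ] [0.033 0.163 0.008] 0.071
```

View pics/z.png

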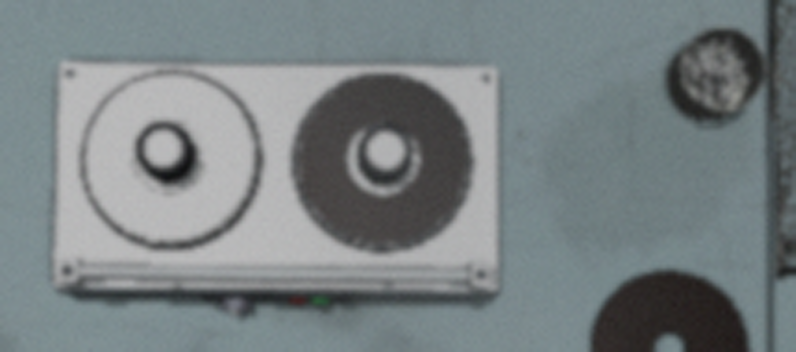

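View pics/zs.png

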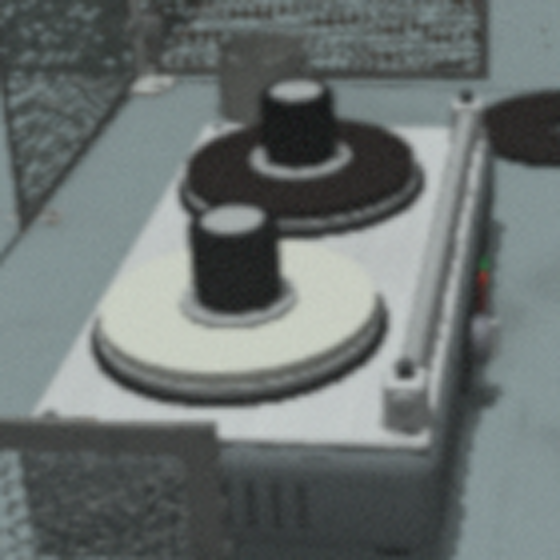

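Run:
```python
from h import *
from scipy.spatial.transform import Rotation as R
o=env.get_obs();q0=o['orientation']
print(R.from_quat(q0,scalar_first=True).as_matrix().round(3),env.hold_point_z)
env.move_straight(o['tcp_pos']+[0,0,.1],vel=.25)
K=np.array([.5725,-.2755])
for yaw in np.arange(-180,180,20):
    q=(R.from_euler('z',yaw,degrees=True)*R.from_euler('x',180,degrees=True)).as_quat(scalar_first=True)
    s=env.solve_ik([*K,.35],q); print(yaw,None if s is None else s.round(2))
d=np.load("top0.npy");P=cloud("top",d)
m=(d>0)&(P[...,2]>.15)&(P[...,0]>.3)&(P[...,0]<.9)&(P[...,1]>-.5)
print(P[m].min(0),P[m].max(0))
print(env.get_obs()['time_s'])
```

```text
[[-0.975  0.221 -0.001]
 [ 0.221  0.975 -0.002]
 [ 0.    -0.002 -1.   ]] 0.1547
-180 [-0.54  0.29  1.24  0.    1.61 -2.11]
-160 [-0.54  0.29  1.24  0.    1.61 -2.46]
-140 None
-120 None
-100 None
-80 [-0.54  0.29  1.24 -0.    1.61  2.43]
-60 [-0.54  0.29  1.24 -0.    1.61  2.08]
-40 [-0.54  0.29  1.24 -0.    1.61  1.73]
-20 [-0.54  0.29  1.24 -0.    1.61  1.38]
0 [-0.54  0.29  1.24 -0.    1.61  1.03]
20 [-0.54  0.29  1.24 -0.    1.61  0.68]
40 [-0.54  0.29  1.24 -0.    1.61  0.33]
60 [-0.54  0.29  1.24  0.    1.61 -0.01]
80 [-0.54  0.29  1.24  0.    1.61 -0.36]
100 [-0.54  0.29  1.24  0.    1.61 -0.71]
120 [-0.54  0.29  1.24  0.    1.61 -1.06]
140 [-0.54  0.29  1.24  0.    1.61 -1.41]
160 [-0.54  0.29  1.24  0.    1.61 -1.76]
[ 0.48026835 -0.49974015  0.15002433] [0.89997793 0.51021551 0.26081396]
0.6417
```

Run:
```python
from h import *
from scipy.spatial.transform import Rotation as R
K=np.array([.5725,-.2755])
q=(R.from_euler('z',59,degrees=True)*R.from_euler('x',180,degrees=True)).as_quat(scalar_first=True)
env.move_pose([*K,.48],q)
env.move_straight([*K,.32],vel=.2)
o=env.get_obs();print(o['time_s'],o['tcp_pos'],o['q'].round(3))
for n in("top","side"):
    im,d=env.capture(n); np.save(n+"1.npy",d)
    if n=="top":c=im[90:240,150:380]
    else:c=im[60:300,100:340]
    cv2.imwrite(f"pics/{n}1.png",cv2.resize(c[:,:,::-1],None,fx=2.5,fy=2.5))
```

```text
4.8417 [ 0.57289884 -0.27558193  0.32177297] [-0.538  0.304  1.281  0.     1.554  0.003]
```

View pics/side1.png

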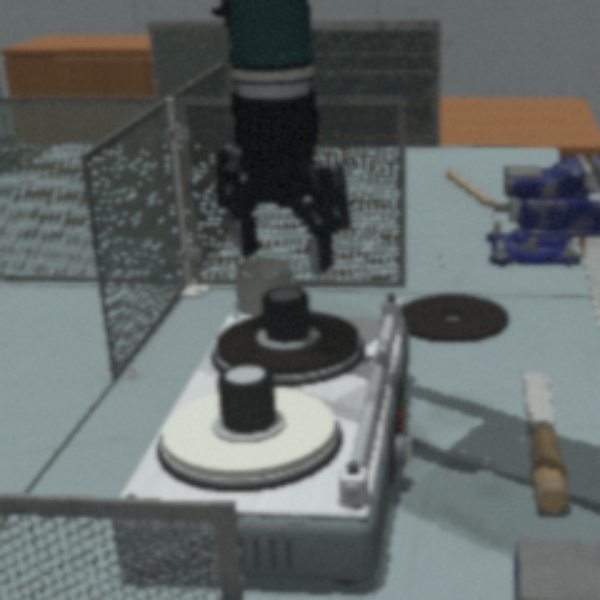

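View pics/top1.png

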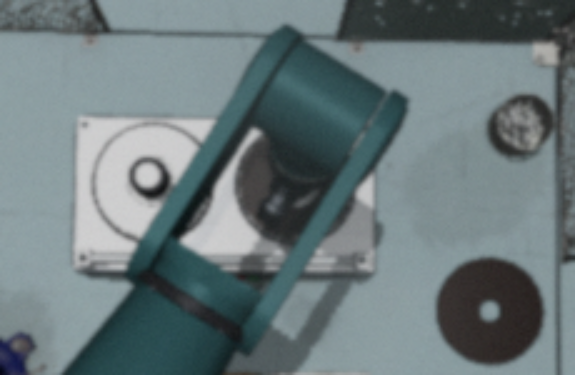

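Side view: the open fingers straddle the dark disc's knob (at about (286,310) in the zoomed crop). I'll descend and grip gently first, to measure the centring from the wrist force.

Run:
```python
from h import *
K=np.array([.5725,-.2755])
print(env.move_straight([*K,.268],vel=.1,contact_N=10))
env.dwell(.2)
def p(s):
    o=env.get_obs();R_=o;print(s,round(o['time_s'],2),o['tcp_pos'].round(4),o['ft_force'].round(2),o['moment'].round(2),round(o['gripper_width'],4),o['q'][5].round(4))
p('down')
env.gripper_to(.05,20);p('50')
env.gripper_to(.03,20);p('grip');env.dwell(.2);p('grip')
```

```text
False
down 5.81 [ 0.5728 -0.2757  0.2692] [-0.31 -0.08 -0.25] [-0.02  0.   -0.  ] 0.0852 0.0033
50 6.25 [ 0.5725 -0.2755  0.268 ] [ 0.19 -0.29  0.29] [-0.04  0.01 -0.02] 0.0501 0.0033
grip 6.47 [ 0.5725 -0.2756  0.2681] [-0.72 -0.76  1.14] [-0.02 -0.02  0.01] 0.0426 0.0033
grip 6.67 [ 0.5725 -0.2755  0.2682] [ 0.58 -1.11  0.4 ] [-0.04 -0.    0.03] 0.0426 0.0033
```

Run:
```python
from h import *
def p(s):
    o=env.get_obs();print(s,round(o['time_s'],2),o['tcp_pos'].round(4),o['ft_force'].round(2),o['moment'].round(2),round(o['gripper_width'],4),o['q'][5].round(4));return o
env.gripper_to(.03,60);o=p('60')
q=o['q'].copy();s=q[5];m0=o['moment'][2]
for k in range(1,8):
    q[5]=s-.07*k;env.move_j(q);o=p(k)
    if abs(o['moment'][2]-m0)>.4: print('STOP');break
```

```text
60 6.88 [ 0.5726 -0.2756  0.2683] [-0.9   0.27  1.65] [-0.03 -0.05  0.02] 0.0419 0.0033
1 7.13 [ 0.5725 -0.2755  0.2683] [0.03 0.67 0.77] [ 0.08  0.01 -0.  ] 0.0419 -0.065
2 7.38 [ 0.5725 -0.2756  0.2683] [-1.29 -0.04  1.57] [ 0.05 -0.01  0.01] 0.0422 -0.1342
3 7.63 [ 0.5725 -0.2756  0.2683] [ 0.1  -0.63  1.43] [0.07 0.09 0.04] 0.0421 -0.2038
4 7.88 [ 0.5726 -0.2756  0.2683] [1.55 0.42 0.73] [ 0.09 -0.02 -0.01] 0.0419 -0.2737
5 8.13 [ 0.5726 -0.2756  0.2683] [ 0.35 -0.01  2.  ] [0.03 0.02 0.01] 0.0415 -0.3436
6 8.38 [ 0.5726 -0.2756  0.2683] [-0.26  0.42  1.54] [0.05 0.02 0.04] 0.0417 -0.4135
7 8.63 [ 0.5726 -0.2756  0.2683] [-0.48  0.36  0.59] [0.06 0.08 0.02] 0.0422 -0.4835
```

No stop after 0.49 rad, which is more than the 0.35 limit for the wrong way, so counter-clockwise loosens. I'll carry on turning.

Run:
```python
from h import *
def p(s):
    o=env.get_obs();print(s,round(o['time_s'],2),o['tcp_pos'].round(4),o['ft_force'].round(2),o['moment'].round(2),round(o['gripper_width'],4),o['q'][5].round(4));return o
o=env.get_obs();q=o['q'].copy();m0=o['moment'][2]
for a in (-.75,-1.0,-1.25,-1.5):
    q[5]=a;env.move_j(q);o=p(a)
    if abs(o['moment'][2]-m0)>.4: print('STOP');break
else:
    z=o['tcp_pos']
    r=env.move_straight(z+[0,0,.008],vel=.03,contact_N=12);p(r)
    if not r:
        r=env.move_straight(z+[0,0,.12],vel=.08,contact_N=15);p(r)
for n in("top","side"):
    im,d=env.capture(n); np.save(n+"2.npy",d)
    c=im[90:240,150:380] if n=="top" else im[60:300,100:340]
    cv2.imwrite(f"pics/{n}2.png",cv2.resize(c[:,:,::-1],None,fx=2.5,fy=2.5))
```

```text
-0.75 8.99 [ 0.5726 -0.2756  0.2683] [-0.68  0.18  1.11] [0.02 0.05 0.03] 0.0421 -0.7455
-1.0 9.34 [ 0.5726 -0.2756  0.2683] [-0.32  0.62  1.19] [0.04 0.04 0.05] 0.0421 -0.9949
-1.25 9.69 [ 0.5726 -0.2756  0.2683] [0.49 1.19 2.41] [ 0.04 -0.01  0.01] 0.0417 -1.2447
-1.5 10.04 [ 0.5726 -0.2756  0.2683] [ 0.08 -0.23  1.27] [0.02 0.05 0.01] 0.0422 -1.4945
False 10.46 [ 0.5725 -0.2756  0.2764] [-0.04  0.73 -0.49] [ 0.   -0.02  0.05] 0.0418 -1.4992
False 12.01 [ 0.5725 -0.2756  0.3874] [-0.38  0.47 -1.59] [ 0.    0.01 -0.04] 0.0419 -1.5001
```

View pics/side2.png

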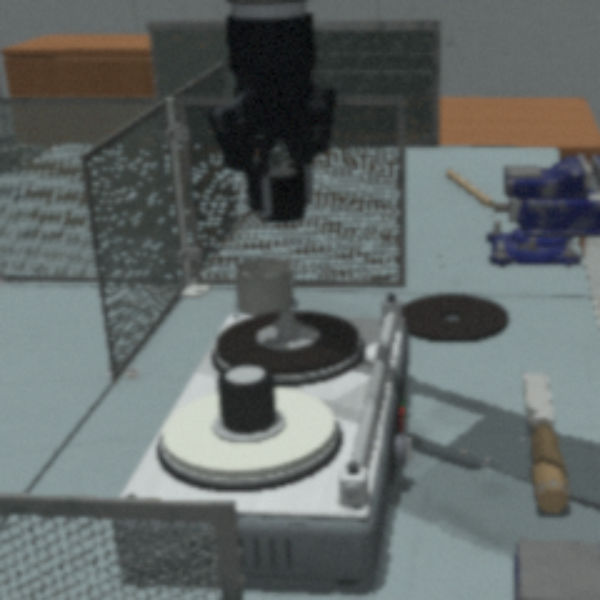

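Side view: the knob is upright in the fingers at about (283,197), and the bare spindle shows on the dark disc at (288,330). The white disc's knob, the chisel and the new disc haven't changed. I'll do one last check for stillness and then hand in.

Run:
```python
from h import *
env.dwell(.5)
o=env.get_obs();print(o['time_s'],o['tcp_pos'],o['gripper_width'],abs(o['qvel']).max(),o['ft_force'])
d=np.load("side2.npy");P=cloud("side",d)
m=(d>0)&(abs(P[...,0]-.572)<.03)&(abs(P[...,1]+.27)<.035)&(P[...,2]>.15)
print('lowest held z',np.percentile(P[m][:,2],1))
m=(d>0)&(abs(P[...,0]-.572)<.02)&(abs(P[...,1]+.27)<.025)&(P[...,2]<.15); print('spindle top',P[m][:,2].max())
a=np.load("side0.npy");ch=(abs(a-d)>.01)&(a>0)&(d>0);print('changed px at chisel/new disc/fine knob',ch[205:270,305:330].sum(),ch[175:197,262:303].sum(),ch[206:235,186:210].sum())
env.finish_job()
```

```text
12.6083 [ 0.57256069 -0.27558608  0.3883232 ] 0.04178196435807662 0.0031409429169706364 [ 0.53136932  1.19122497 -0.87018329]
lowest held z 0.215317610203024
spindle top 0.11478777942497503
changed px at chisel/new disc/fine knob 0 4 0
the job is handed in; nothing more can be done
```

The coarse disc's knob is off. The gripper is holding it upright and still, well above the bare spindle, and I handed the job in at about 12.6 s (limit 48 s).

- **Loosening:** I gripped the knob centred and tried counter-clockwise (seen from above) first. It hadn't stopped after 0.49 rad, so that was the loosening way. I turned it about 1.5 rad in total with almost no resistance, and it lifted straight off.
- **Height:** depth puts the knob's underside at about 0.21 m and the spindle end at 0.115 m. That is about 9–10 cm of clearance, against the 5 cm asked for.
- **Hold:** the finger opening was steady at 42 mm at the end, and the joints were essentially still. Wrist force stayed at a few newtons in every reading.
- **Other items:** side-camera depth before and after showed no change at the chisel or the white disc's knob. It showed only 4 stray pixels at the new disc, and the last side picture showed no visible change there.
- **Disagreement:** the two cameras differed by about 4 mm in y when locating the dark disc. I used the average, and the gentle first grip showed almost no sideways force.

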